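# Close up the pump starter box

### The arm

A 6-joint arm with a two-finger parallel gripper is mounted at the origin on the work surface. World frame = base frame: x ahead of the robot, y to its left, z up, the work surface at z = 0. Lengths are in mm, angles in rad, forces in N, time in s.
With the tool pointing down it reaches from about 325 to 875 mm from the base axis. Payload 4.4 kg.
Tool frame: the origin (TCP) lies on the centre line of the jaws, within the pads' length; the fingertips stand ahead of it and the grasp point (between the pads) lies 6 mm ahead of it (ctrl.tcp_to_tips is the z of the fingertips in the tool frame, in mm); z points along the fingers, y is the line along which they close (so a half turn about z gives the same grasp; the last joint's range is limited). The gripper opens to 85 mm and grips with 20 to 120 N. Pads are 22 mm wide; open, the fingers measure 114 mm over their backs; the gripper's body (76 mm by 85 mm) begins 54 mm behind the grasp point. The pads swing forward as they close: fully open they stand 13 mm farther back than shut.
Start: joints at [-1.462, 0.207, 1.542, -0, 1.393, -0.15], TCP at [147.697, -555.709, 256.282] pointing down, gripper open.
Joint ranges: [-2.73, 2.73], [-0.86, 2.22], [0.23, 2.46], [-1.11, 4.25], [0.08, 2.63], [-2.82, 2.82]. Speed limits (rad/s): [2.79, 2.79, 3.14, 3.14, 3.14, 3.14].

### API

Orientations are given as a 3x3 rotation matrix whose columns are the frame's x, y, z axes.
In Python, from plant import ctrl, sensors, optics gives the robot as it stands. Calls block until the motion is done:
- ctrl.move_ptp(position, orientation): joint-space move of the TCP to a pose.
- ctrl.move_l(position, rot=None, vel=150, threshold=None): straight line of the TCP; rot=None keeps the orientation; vel is the mean speed in mm/s. With threshold (N) it stops when the force on the tool has changed by that much, and returns True; else False.
- ctrl.set_joints(angles): joint-space move.
- ctrl.gripper_to(opening, force=None): finger opening in mm; force is the grip in N (None keeps the last); returns when the fingers have stopped.
- ctrl.hold(seconds).
- ctrl.solve_ik(position, orientation): joint angles nearest the present ones, or None.
- sensors.read_state(): the state.
- optics.grab_frame(name): name is "scene" or "top"; returns (picture, depth): 384x512x3 uint8, red, green, blue; 384x512 float32, mm along the optical axis (not along the pixel's ray), 0 where there is no reading.
- optics.camera_params(name): a dict with "mtx" (3x3 intrinsics, pixels), "k1" (the pictures are not rectified: a ray, as slopes to the right and down, at radius r is drawn at 1 + k1 r^2 times it, then the intrinsics apply), "R" (3x3) and "t" (3): a world point X has camera coordinates R X + t. Camera axes: x right, y down, z forward; pixel columns grow to the right and rows downward; lengths in mm; the calibration is good to about 2 mm. A picture is of the moment at which its call begins. camera_params takes no time and is no camera call.
A pose or a line that the arm cannot do raises ctrl.MotionError and nothing moves.
- ctrl.finish_job(): hands the job in; it is judged then, once.
The state is a dict: "t": time; "q": joint angles; "qvel": joint speeds; "tau": joint torques, N m; "eef_pos": TCP position; "eef_rot": TCP orientation; "force": force on the tool from outside, world axes, zero at the start; "wrist_torque": the same for the moment, N m; "grip_width": finger opening in mm; "grasp_force": force on a finger pad.
Only numpy, scipy, OpenCV 4.12 (cv2) and the standard library are available. Lean on these libraries where they do the work, as an engineer would, in place of code of your own. Each camera call takes 0.05 s, during which the arm holds its last target. There are 200 camera calls.

### The job

Finish the pump starter box: slide the loose two-pole module onto the open end of the mounting rail inside the box and push it along, up against the devices already there, until the rail's spring catch clicks into its back. Then fit the loose cover: tuck its plain rear edge under the lapped edge of the hinged upper plate without lifting that plate, front lip square against the outside of the box, and press the cover flat down on the rim against its springs. Finish while still holding the cover pressed flat (it will be screwed down under your hand), and leave the other things on the bench alone.

Things in the scene. Friction and masses are not known exactly. Their poses are not given: they have to be found in the camera images.
- starter_box: grey steel box fixed on the bench on its back, 280 (x) x 260 (y) x 90 mm. Origin: centre of underside; -x side faces the robot. Open towards the robot: opening x -120 to +36, y -118 to +118 mm in its frame, flat rim top at z 90. A cross bar (x 36 to 68, top z 90) carries the cover's rear edge; the upper plate shuts the part beyond. Walls 3 mm, inner floor at z 4
- rail_home (a point): on the inner floor (x -43, y -2, z 4 mm in the box's frame), under the middle of the home module. The steel rail runs along the box's y through here: flanges 35 mm wide, underside 12.5 and top 15 mm above the inner floor, web 25 mm wide. Two fixed devices, 70 to 75 mm tall, fill the rail on the +y side from 20 mm beyond this point; the home module all but touches them
- rail_end (a point): middle of the rail's open end, on the inner floor, 43 mm to the -y side of rail_home; the flanges' corners are mitred over the last 12 mm. Beyond this end the floor is clear for 82 mm to the box's -y wall: room to stand the module there, then slide it to +y
- catch (a joint): spring-steel catch, roof-shaped, standing 4 mm up through the rail at rail_home; m pressed down, 0 = up (up with the rail empty, and up again when it has clicked into the groove under the home module). The module presses it down 1 to 2.5 mm in passing, from about 22 mm short of home on; pushing over it takes about 3 to 8 N
- module: loose white two-pole rail device upright on the bench, 80 (its x) x 36 (its y) x 70 mm, 0.13 to 0.25 kg. Origin: centre of underside. Shoulders at 45 mm; above them a nose 45 (x) x 36 (y) mm to grip across x. A slot for the rail runs along y through the underside; stood on the inner floor it slides on with 2 mm play each side, 1.5 mm up. A groove in the slot's roof takes the catch. Same end for end
- upper_plate (a joint): hinge of the upper plate, the aluminium plate that closes the far half of the box, hinged on the far wall; rad, 0 = lying shut, grows as it lifts (0.06 = its near edge 6 mm up). It lies by its own weight (0.35 kg) and lifts easily
- lap_edge (a point): middle of the near edge of the upper plate's raised lap, on its underside: 8 mm above the rim, at x +40 mm in the box's frame. The lap reaches 29 mm back from there, 8 mm high inside; in front of it a lead-in lip flares up 5 mm over the last 9 mm towards the robot
- cover: loose aluminium plate 206 (x) x 250 (y) x 3 mm, 0.28 to 0.5 kg, lying on an 18 mm plywood offcut. Origin: centre of the plate's underside; +x towards its plain rear edge; at -x a lip 15 mm deep, 3 mm thick is turned down (inner face x -100), hanging over the offcut's edge. Home: origin at x -40 to -43, y 0, z 90 mm in the box's frame, axes as the box's; rear edge 20 mm or more under the lap
- cover_handle (a point): middle of the bar of the dark bow handle, over the cover's centre: a flat bar along the cover's y, 110 mm long (90 between its posts), 10 mm wide (x), 12 mm high, its middle 37 mm above the plate's underside, 28 mm free between plate and bar
- cover_front (a point): middle of the cover's front edge, on the plate's underside, at the lip's inner face (x -100 mm)
- cover_back (a point): middle of the cover's rear edge, on the plate's underside (x +103 mm)
- tongues (a joint): two spring-steel earthing tongues on the box's front flange, 150 mm apart, standing 4 mm above the rim; m pressed down together, 0 = up, 0.004 = level with the rim. They push up with 2 N when up and 6 N in all when level, so the cover's front rises if it is not held; 6 to 15 N down on the handle, on top of its weight, lays it flat
- contactor: bystander: grey block with a black top, 75 x 45 x 81 mm, standing on the bench near the module (the two may swap places). Origin: centre of its underside
- screwdriver: bystander: black-handled screwdriver, 200 mm, lying on the left, beyond the module and the contactor
- bearing: bystander: steel ring, 62 mm across, 16 mm high, lying right of the box
Not all that is in view belongs to the job. Of the things that look like the module, the smallest one is meant.

How it is judged (in metres and radians):
On the way, in this order (a step that is already met when the one before it is completed fails the run):
1. the module is home on the rail and the catch has clicked into it (distance between module and rail_home below 0.005 m and value of joint catch below 0.0015 m and angle between the y axis of module and the y axis of starter_box, either way round below 0.12 rad and angle between the z axis of module and the z axis of starter_box, either way round below 0.1 rad), for 0.3 s.
2. the cover's rear edge is under the lap of the upper plate (x of cover_back in the frame of starter_box above 0.046 m and z of cover_back in the frame of starter_box between 0.085 and 0.097 m), for 0.1 s.
At the end, for the whole second after the job is handed in: module within 5 mm of home, catch up in its groove; cover 13 mm or more under the lap, lip outside the wall, within 10 mm and 0.06 rad of square, front within 2.5 mm of the rim, tongues 2.8 of 4 mm down; upper plate under 0.03 rad; fingers on the cover with over 3 N (distance between module and rail_home below 0.005 m and value of joint catch below 0.0015 m and x of cover_back in the frame of starter_box above 0.053 m and z of cover_back in the frame of starter_box between 0.086 and 0.094 m and x of cover_front in the frame of starter_box between -0.15 and -0.1365 m and z of cover_front in the frame of starter_box between 0.086 and 0.0925 m and y of cover in the frame of starter_box between -0.01 and 0.01 m and angle between the x axis of cover and the x axis of starter_box, either way round below 0.06 rad and value of joint tongues above 0.0028 m and contact force between the fingers and cover above 3 N and value of joint upper_plate below 0.03 rad); the arm keeps its last pose, push and grip.
It fails at once if the upper plate is lifted (its edge more than about 6 mm) (value of joint upper_plate above 0.06 rad).
It fails at once if the contactor, screwdriver or bearing is shoved more than 30 mm (distance of any of contactor, screwdriver, bearing from where it was at the start of the episode above 0.03 m).
It also fails if it takes over 61 s, if anything falls off the work surface, if the arm or the gripper's body presses on something with over 40 N, if the wrist force passes 120 N, or if a joint passes its speed limit or range.

## Working session

There is one attempt and no reset: what is moved stays moved. The work goes in short steps, each a Python script; the robot and the scene stay as the last script left them, time stands still between calls to the robot, and variables do not carry over. Pictures are saved under pics/ and viewed, at most 10 in all, crops included, and the job is handed in when it is done.

```bash
ls; mkdir -p pics; cat > h.py <<'E'
import numpy as np, cv2
from plant import ctrl, sensors, optics
def grab(n):
    im,d=optics.grab_frame(n); return im,d,optics.camera_params(n)
def cloud(d,p):
    """world xyz for each pixel (HxWx3), nan where no depth"""
    h,w=d.shape; u,v=np.meshgrid(np.arange(w),np.arange(h)); K=p["mtx"]
    xd=np.stack([(u-K[0,2])/K[0,0],(v-K[1,2])/K[1,1]],-1); x=xd.copy()
    for _ in range(15): x=xd/(1+p["k1"]*(x**2).sum(-1,keepdims=True))
    c=np.concatenate([x,np.ones((h,w,1))],-1)*d[...,None]; c[d<=0]=np.nan
    return (c-p["t"])@np.asarray(p["R"])
def save(n,im): cv2.imwrite("pics/"+n,cv2.cvtColor(im,cv2.COLOR_RGB2BGR))
def st():
    s=sensors.read_state(); print("t",round(s["t"],2),"p",np.round(s["eef_pos"],1),"F",np.round(s["force"],1),"w",round(s["grip_width"],1),"g",round(s["grasp_force"],1)); return s
E
python3 - <<'E'
from h import *
for n in("top","scene"):
    im,d,p=grab(n); np.savez(n+"0.npz",im=im,d=d,X=cloud(d,p)); save(n+"0.png",im); print(n,p["mtx"],p["k1"],p["R"],p["t"])
s=st();print(s["eef_rot"],ctrl.tcp_to_tips)
E
```

```text
pics
top [[413.91077039   0.         258.20189332]
 [  0.         413.91077039 195.24469234]
 [  0.           0.           1.        ]] 0.022586649222851134 [[-0.01817507 -0.99964381  0.01954282]
 [-0.98850335  0.01503125 -0.15044994]
 [ 0.1501026  -0.02205258 -0.98842445]] [  28.41313031  548.29592281 1296.98490367]
scene [[402.19915036   0.         251.53801941]
 [  0.         402.19915036 189.90568333]
 [  0.           0.           1.        ]] -0.13159481168913073 [[-0.34425035  0.93887539 -0.00216883]
 [ 0.79375022  0.28980308 -0.53476609]
 [-0.50145019 -0.18581492 -0.84499735]] [ 150.55654195 -390.76969627 1537.71951734]
t 0.1 p [ 147.6 -555.1  255.2] F [-0.6  0.4  0. ] w 85.7 g 0.0
[[ 9.66439458e-01  2.56894412e-01 -1.89425413e-04]
 [ 2.56894244e-01 -9.66437299e-01  2.07254349e-03]
 [ 3.49357055e-04 -2.05165010e-03 -9.99997834e-01]] 25.0
```

View pics/top0.png

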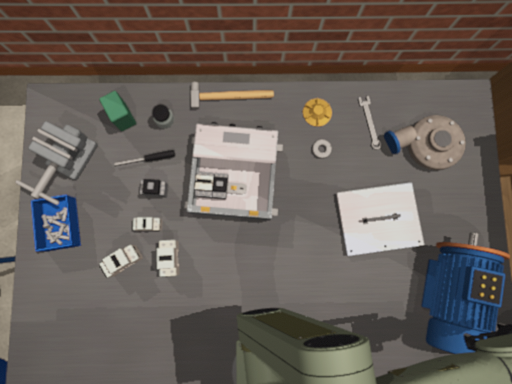

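View pics/scene0.png

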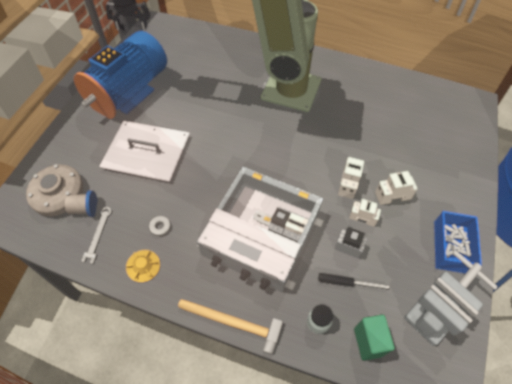

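The top view shows three white look-alikes at (146,224), (119,261) and (167,258). The one at (146,224), beside the contactor (153,188), looks smallest. The box is at (235,172), with the open end of the rail at the right of the devices (240,188), and the cover is at (380,218). Next I'll measure these and confirm the module in a crop.

```bash
cat > m.py <<'E'
from h import *
from scipy import ndimage
D={n:np.load(n+"0.npz") for n in("top","scene")}
def rect(P,l): 
    r=cv2.minAreaRect(P[:,:2].astype(np.float32)); print(l,len(P),"c",np.round(r[0],1),"size",np.round(r[1],1),"ang",round(r[2],2),"z",np.round(np.percentile(P[:,2],[5,50,95]),1))
for n in D:
    X=D[n]["X"]; im=D[n]["im"].astype(int); z=X[...,2]
    lab,k=ndimage.label((z>25)&(z<130)&(X[...,0]>150)&(X[...,0]<900))
    for i in range(1,k+1):
        m=lab==i
        if 30<m.sum()<9000:
            P=X[m]; v,u=np.where(m); zz=P[:,2]; print(n,"px",u.mean().round(),v.mean().round(),"zmax",np.percentile(zz,97).round(1)); rect(P,"  all"); 
            T=P[zz>np.percentile(zz,97)-6]; 
            if len(T)>5: rect(T,"  top")
    # cover plate: bright and z in 15..27
    m=(z>14)&(z<27)&(im.min(-1)>150); lab,k=ndimage.label(m)
    for i in range(1,k+1):
        if (lab==i).sum()>400: rect(X[lab==i],n+" cover?")
im=D["top"]["im"][170:290,85:215]; im2=D["scene"]["im"][140:260,320:450]
save("crop1.png",np.hstack([cv2.resize(im,None,fx=3,fy=4.0*0.75*1,interpolation=2),cv2.resize(im2,None,fx=3,fy=3,interpolation=2)]))
b=D["top"]["im"][115:225,180:290]; save("crop2.png",cv2.resize(b,None,fx=5,fy=5,interpolation=2))
E
python3 m.py
```

```text
top px 117.0 110.0 zmax 115.1
  all 778 c [828.6 470.1] size [94.6 60.8] ang 27.07 z [ 38.4 109.1 114.5]
  top 387 c [830.4 471.4] size [87.3 58. ] ang 27.95 z [109.4 111.6 115.4]
top px 194.0 101.0 zmax 32.7
  all 51 c [879.1 227.1] size [43.  21.6] ang 5.85 z [25.3 28.1 32.1]
  top 37 c [878.4 225.7] size [43.2 20.7] ang 1.16 z [26.8 29.1 32.6]
top px 162.0 115.0 zmax 80.0
  all 380 c [815.  329.8] size [61.8 56.7] ang 80.85 z [32.6 73.8 79.8]
  top 187 c [816.1 330.6] size [56.4 54. ] ang 81.84 z [74.4 76.4 80.3]
top px 318.0 110.0 zmax 33.5
  all 88 c [ 836.9 -188.1] size [36.7 36.1] ang 75.98 z [25.5 28.2 33.1]
  top 54 c [ 838.1 -188.8] size [32.6 35.5] ang 37.52 z [27.7 30.  33.5]
top px 431.0 142.0 zmax 79.1
  all 2902 c [ 710.8 -552.1] size [184.3 244.5] ang 19.51 z [37.6 53.4 78. ]
  top 436 c [ 720.8 -518.5] size [197.4  77.8] ang 89.01 z [73.7 76.8 81.6]
top px 230.0 164.0 zmax 104.8
  all 4671 c [634.1  96.1] size [260.1 306.2] ang 84.27 z [ 49.   92.5 103.6]
  top 927 c [627.5  96.8] size [255.5 271.3] ang 83.9 z [ 99.1 102.  106.4]
top px 59.0 192.0 zmax 107.3
  all 27
[... 4248 characters left out ...]
z [36.3 74.4 78.1]
  top 354 c [820.6 330.2] size [53.9 54.1] ang 88.98 z [73.  75.7 78.4]
scene px 374.0 337.0 zmax 113.6
  all 1293 c [830.4 469.9] size [91.5 61.5] ang 28.14 z [ 38.5 109.1 113. ]
  top 786 c [830.7 469.7] size [89.2 59.1] ang 28.31 z [108.1 110.5 113.5]
scene px 244.0 323.0 zmax 30.0
  all 40 c [896.  145.8] size [ 7.6 47.3] ang 0.22 z [25.3 26.5 28.6]
  top 40 c [896.  145.8] size [ 7.6 47.3] ang 0.22 z [25.3 26.5 28.6]
scene px 276.0 327.0 zmax 30.6
  all 117 c [877.5 227.8] size [43.9 25.5] ang 3.12 z [25.2 27.1 30.2]
  top 117 c [877.5 227.8] size [43.9 25.5] ang 3.12 z [25.2 27.1 30.2]
scene cover? 3259 c [ 467.3 -377.1] size [211.9 252.5] ang 7.56 z [17.4 21.  24.7]
```

View pics/crop1.png

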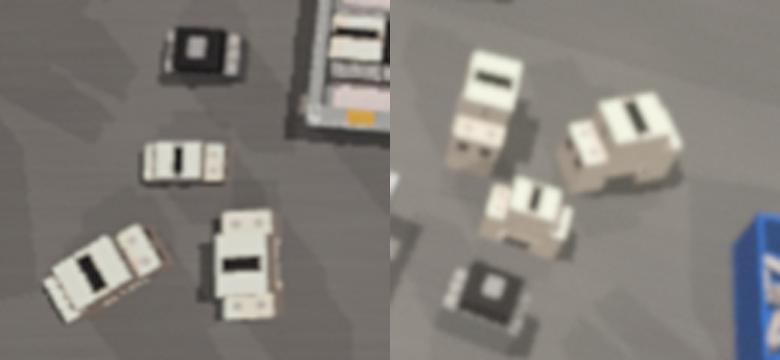

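View pics/crop2.png

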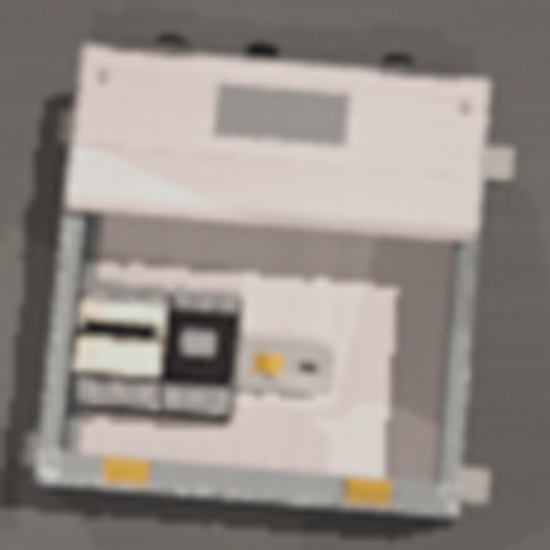

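The smallest block, at top (146,224), measures 80x36 with its top at z 71, so it fits the module. The other two are about 105x50x95. The box crop shows the box yawed a few degrees, with the devices at its left and the open rail with its catch to their right. Next I'll fit the box pose and check which way round the cover lies.

```bash
cat > fit.py <<'E'
from h import *
from scipy.optimize import differential_evolution as DE
D={n:np.load(n+"0.npz") for n in("top","scene")}
def loc(P,q):
    c,s=np.cos(q[2]),np.sin(q[2]); d=P[:,:2]-q[:2]; return d@np.array([[c,-s],[s,c]])
for n in D:
    X=D[n]["X"].reshape(-1,3); X=X[np.isfinite(X).all(1)&(abs(X[:,0]-634)<220)&(abs(X[:,1]-96)<220)]
    R=X[(X[:,2]>86)&(X[:,2]<96)]; L=X[X[:,2]<60]
    def cost(q):
        b=loc(R,q); f=b[:,0]<30
        on=(abs(b[:,1])<130)&(b[:,0]>-140)&((b[:,0]<-120)|(abs(b[:,1])>118))
        l=loc(L,q); bad=(l[:,0]<30)&(abs(l[:,1])<130)&(l[:,0]>-140)&((l[:,0]<-120)|(abs(l[:,1])>118))
        return -(on&f).sum()+((~on)&f).sum()+.5*bad.sum()
    r=DE(cost,[(600,670),(70,120),(-.2,0)],seed=1,popsize=30,maxiter=150); q=r.x; print(n,"box",q,r.fun,len(R))
    b=loc(X,q); z=X[:,2]
    for nm,m in (("lap z",(b[:,0]>45)&(b[:,0]<62)&(abs(b[:,1])<100)),("rim",(b[:,0]<-122)&(b[:,0]>-138)&(abs(b[:,1])<125)),("floor",(abs(b[:,0]+43)<60)&(abs(b[:,1]+95)<12))): print(nm,np.percentile(z[m],[10,50,90]).round(1))
    m=(z>12)&(z<27)&(abs(b[:,0]+43)<30)&(b[:,1]<14)&(b[:,1]>-70); 
    for y in range(-60,15,6):
        k=m&(abs(b[:,1]-y)<3); 
        if k.sum()>2: print("rail y",y,k.sum(),"x",np.percentile(b[k,0],[5,50,95]).round(1))
    k=(z>62)&(z<90)&(b[:,0]>-100)&(b[:,0]<0)&(abs(b[:,1])<112);print("dev ymin",np.percentile(b[k,1],[1,3,99]).round(1),"x",np.percentile(b[k,0],[2,98]).round(1))
    # cover profile
    Y=D[n]["X"].reshape(-1,3); c=loc(Y,[468,-377,np.radians(7.2)]); k=(abs(c[:,1])<100)&np.isfinite(c[:,0])
    print("cover prof",[(x,np.nanmedian(Y[k&(abs(c[:,0]-x)<1.5),2]).round(1)) for x in (-118,-112,-108,-105,-102,-99,99,102,105,108,112,118)])
a=cv2.resize(D["top"]["im"][175:265,330:430],None,fx=4,fy=4,interpolation=2);b=cv2.resize(D["scene"]["im"][110:200,95:195],None,fx=4,fy=4,interpolation=2)
save("cov.png",np.hstack([a,b]))
E
python3 fit.py
```

```text
top box [ 6.22210124e+02  9.74387115e+01 -9.90168863e-02] -730.0 2305
lap z [  3.9 100.1 103.6]
rim [87.5 91.  94.3]
floor [1.9 5.1 9.3]
rail y -42 16 x [-55.  -42.7 -32. ]
rail y -36 16 x [-58.7 -45.7 -31.1]
rail y -30 19 x [-58.7 -45.8 -29.4]
rail y -24 20 x [-60.  -41.7 -26.1]
rail y -18 20 x [-60.4 -42.4 -27.3]
rail y -12 19 x [-57.6 -43.3 -30.1]
rail y -6 17 x [-58.7 -45.3 -27.8]
rail y 0 19 x [-58.2 -45.9 -28.5]
rail y 6 18 x [-59.3 -40.7 -27.2]
rail y 12 17 x [-57.4 -40.  -28.5]
dev ymin [ 18.   20.  110.5] x [-66.1 -22.1]
cover prof [(-118, np.float64(1.3)), (-112, np.float64(-0.5)), (-108, np.float64(0.3)), (-105, np.float64(0.7)), (-102, np.float64(14.9)), (-99, np.float64(21.3)), (99, np.float64(21.9)), (102, np.float64(21.5)), (105, np.float64(16.8)), (108, np.float64(0.8)), (112, np.float64(0.8)), (118, np.float64(0.1))]
scene box [ 6.25323437e+02  9.75557711e+01 -9.71124700e-02] -273.5 3176
lap z [ 98.9 101.4 103.8]
rim [ 3.6 87.8 93.8]
floor [3.  5.5 8.4]
rail y -48 3 x [-61.5 -49.3 -37.8]
rail y -42 15 x [-61.5 -49.3 -38.6]
rail y -36 19 x [-62.2 -49.7 -34.2]
rail y -30 21 x [-64.7 -45.9 -33.3]
rail y -24 22 x [-62.6 -47.4 -32.1]
rail y -18 21 x [-59.6 -46.1 -30.6]
rail y -12 20 x [-64.9 -48.4 -32.4]
rail y -6 20 x [-62.1 -47.2 -32.7]
rail y 0 22 x [-62.8 -47.5 -31.7]
rail y 6 18 x [-61.3 -44.  -28.1]
rail y 12 6 x [-46.5 -37.9 -29.7]
dev ymin [ 18.6  20.7 110.8] x [-68.3 -24.3]
cover prof [(-118, np.float64(2.8)), (-112, np.float64(nan)), (-108, np.float64(15.1)), (-105, np.float64(19.8)), (-102, np.float64(21.2)), (-99, np.float64(21.2)), (99, np.float64(4.2)), (102, np.float64(17.7)), (105, np.float64(1.8)), (108, np.float64(-0.1)), (112, np.float64(-0.1)), (118, np.float64(0.2))]
  return np.nanmean(a, axis, out=out, keepdims=keepdims)
```

View pics/cov.png

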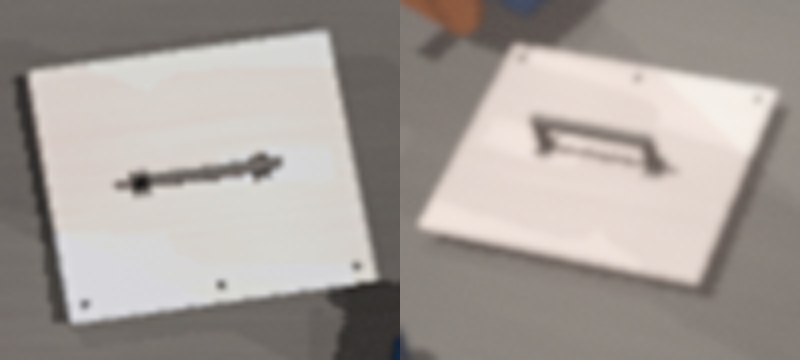

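The three screw holes are along the cover's near edge (bottom in the top crop), so the lip is on the robot side and the cover's yaw is about +7°. The rail and devices agree with the box fit at about (622, 97.5), yaw -0.098. I'll pick up the module now.

```bash
cat >> h.py <<'E'
BOX=np.array([622.,97.5]); PSI=-0.098
def rot(a,pitch=0.):
    """tool down, closing line y at world angle a; pitch lifts the +y side... about tool x"""
    y=np.array([np.cos(a),np.sin(a),0]); z=np.array([0,0,-1.]); x=np.cross(y,z)
    R=np.stack([x,y,z],1); return cv2.Rodrigues(x*pitch)[0]@R
def bx(x,y,z,psi=PSI):
    c,s=np.cos(psi),np.sin(psi); return np.array([BOX[0]+c*x-s*y,BOX[1]+s*x+c*y,z])
E
python3 - <<'E'
from h import *
am=np.radians(88.8); M=np.array([462.2,375.7])
for k in(0,1):
    for nm,p,a in(("pick",[*M,150],am),("place",bx(-43,-80,230),PSI),("cover",[468,-376,150],np.radians(7))):
        q=ctrl.solve_ik(np.array(p),rot(a+k*np.pi)); print(k,nm,None if q is None else np.round(q,2))
k=1 if ctrl.solve_ik(np.array([*M,150.]),rot(am)) is None or abs(ctrl.solve_ik(np.array([*M,150.]),rot(am))[5])>abs(ctrl.solve_ik(np.array([*M,150.]),rot(am+np.pi))[5]) else 0
ctrl.gripper_to(85)
ctrl.move_ptp(np.array([*M,260.]),rot(am+k*np.pi)); 
ctrl.move_ptp(np.array([*M,140.]),rot(am+k*np.pi)); st()
print(ctrl.move_l(np.array([*M,73.]),vel=80,threshold=6)); st()
ctrl.gripper_to(40,force=50); st(); print(k,ctrl.tcp_to_tips)
E
```

```text
0 pick [ 0.54  0.35  1.59 -0.    1.2  -1.01]
0 place [-0.11  0.22  1.58 -0.    1.34 -0.01]
0 cover [-0.82  0.36  1.57 -0.    1.2  -0.94]
1 pick [ 0.54  0.35  1.59 -0.    1.2   2.13]
1 place None
1 cover [-0.82  0.36  1.57 -0.    1.2   2.2 ]
t 4.29 p [462.8 375.7 140.4] F [1.2 0.4 0.2] w 84.8 g 0.0
False
t 5.28 p [462.7 376.   73.5] F [ 0.1 -0.1  0.5] w 84.8 g 0.0
t 5.74 p [462.8 376.1  73.8] F [0.9 1.1 3.1] w 43.8 g 53.2
0 25.0
```

```bash
python3 - <<'E'
from h import *
s=st(); p=np.array(s["eef_pos"]); p[2]=235
ctrl.move_l(p,vel=200); st()
ctrl.move_ptp(bx(-43,-80,235),rot(PSI)); st()
ctrl.move_l(bx(-43,-80,95),vel=150); st()
im,d,pp=grab("top"); X=cloud(d,pp); np.savez("top1.npz",im=im,d=d,X=X)
im2,d2,p2=grab("scene"); np.savez("scene1.npz",im=im2,d=d2,X=cloud(d2,p2))
save("place.png",np.hstack([cv2.resize(im[125:225,180:290],(440,400),interpolation=2),cv2.resize(im2[160:290,190:330],(360,334),interpolation=2)[:334].__class__(1) if 0 else cv2.resize(im2[160:290,190:330],(360,400),interpolation=2)]))
E
```

```text
t 5.74 p [462.8 376.1  73.8] F [0.9 1.1 3.1] w 43.8 g 53.2
t 6.7 p [461.7 375.4 233. ] F [ 0.6 -0.7 -1.4] w 44.0 g 52.7
t 8.08 p [571.1  23.  234.5] F [-0.6 -0.7 -2.8] w 44.1 g 52.7
t 9.17 p [572.4  22.1  96.1] F [-0.2 -0.2 -0.1] w 43.6 g 52.7
```

View pics/place.png

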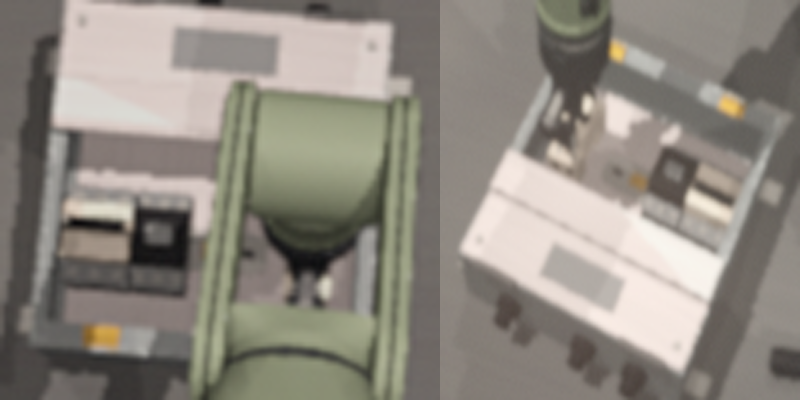

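The module is in the gripper, over the clear floor beyond the rail's open end (right view, about (560,150)). I'll lower it to the floor and slide it on.

```bash
python3 - <<'E'
from h import *
r=ctrl.move_l(bx(-43,-80,72),vel=30,threshold=3); s=st(); print(r)
z=np.mean([sensors.read_state()["eef_pos"][2] for _ in range(20)]); print("zc",z)
z=z+0.7 if r else z
np.savetxt("z.txt",[z])
for y in (-64,-56,-48,-40,-30,-22):
    r=ctrl.move_l(bx(-43,y,z),vel=25,threshold=12); s=st(); print(y,r)
    if r: break
E
```

```text
t 9.85 p [571.2  22.1  77.8] F [-1.   0.1  4.7] w 44.1 g 53.4
True
zc 77.80437166213315
t 10.64 p [572.5  38.6  78. ] F [-0.4 -0.3 -0.9] w 43.7 g 52.8
-64 False
t 11.11 p [573.6  46.2  78.3] F [-0.1 -0.9 -1.9] w 43.9 g 52.7
-56 False
t 11.57 p [574.5  54.1  78.5] F [-0.3 -0.1 -2.7] w 43.8 g 52.7
-48 False
t 12.04 p [575.3  62.1  78.5] F [-0.1  0.6 -1.9] w 44.2 g 52.7
-40 False
t 12.59 p [576.3  72.   78.5] F [-0.8 -0.5 -1.2] w 44.0 g 52.7
-30 False
t 13.06 p [577.1  80.   78.6] F [ 0.2  0.1 -1. ] w 43.8 g 52.7
-22 False
```

```bash
python3 - <<'E'
from h import *
z=float(np.loadtxt("z.txt"))
for y in (-14,-10,-6,-3,-2,-1,0,1,2,3):
    r=ctrl.move_l(bx(-43,y,z),vel=20,threshold=18); s=st(); print(y,r)
    if y>-5 and (r or s["force"][1]<-12): break
ctrl.hold(.3); st()
E
```

```text
t 13.61 p [578.3  88.1  78.9] F [ 0.4 -1.   1.6] w 44.1 g 53.0
-14 False
t 13.96 p [578.4  92.2  78.6] F [ 0.4 -1.   0.7] w 43.8 g 53.0
-10 False
t 14.31 p [578.5  96.2  78.3] F [1.2 1.4 0.2] w 43.9 g 53.0
-6 False
t 14.61 p [578.4  98.8  78. ] F [ 0.2  0.8 -1.5] w 43.8 g 52.8
-3 False
t 14.86 p [578.8  99.7  78.3] F [-0.4 -0.  -1.8] w 43.8 g 52.8
-2 False
t 15.11 p [579.  100.6  78.4] F [-0.7 -0.6 -1.6] w 43.9 g 52.7
-1 False
t 15.36 p [579.1 100.9  78.5] F [-0.9 -4.3 -0.8] w 44.1 g 52.8
0 False
t 15.61 p [579.1 101.2  78.5] F [-2.1 -7.3 -0.8] w 43.8 g 52.8
1 False
t 15.86 p [579.1 101.3  78.5] F [-1.3 -9.2 -0.7] w 43.9 g 52.9
2 False
t 16.11 p [579.1 101.3  78.5] F [ -1.5 -12.5   1.1] w 44.1 g 53.0
3 False
t 16.41 p [579.1 101.3  78.5] F [ -1.5 -12.3   0.2] w 43.9 g 53.0
```

The module stopped dead against the devices at y 101.3, after the small bump over the catch. I'll release it, go to the cover, and check on the way.

```bash
python3 - <<'E'
from h import *
z=float(np.loadtxt("z.txt"))
ctrl.move_l(bx(-43,-.5,z),vel=20); st()
ctrl.gripper_to(75); s=st(); p=np.array(s["eef_pos"]); p[2]=180; ctrl.move_l(p,vel=200)
a=np.radians(7.1); H=np.array([468.8,-376.4])
ctrl.move_ptp(np.array([*H,180.]),rot(a)); ctrl.gripper_to(60)
im,d,pp=grab("top"); X=cloud(d,pp); im2,d2,p2=grab("scene"); X2=cloud(d2,p2)
for Y in (X,X2):
    P=Y.reshape(-1,3); P=P[np.isfinite(P).all(1)]; q=P[:,:2]-BOX; c,s_=np.cos(PSI),np.sin(PSI); b=q@np.array([[c,-s_],[s_,c]])
    k=(P[:,2]>62)&(P[:,2]<86)&(b[:,0]>-100)&(b[:,0]<0)&(abs(b[:,1])<112); print("tops y",np.percentile(b[k,1],[1,3,99]).round(1),"x",np.percentile(b[k,0],[2,98]).round(1))
    k&=(b[:,1]<14); print(" module top n",k.sum(), "x",np.percentile(b[k,0],[3,50,97]).round(1),"z",np.percentile(P[k,2],[10,50,90]).round(1))
save("mod.png",np.hstack([cv2.resize(im[125:225,180:290],(400,400),interpolation=2),cv2.resize(im2[160:290,190:330],(400,400),interpolation=2)]))
st()
E
```

```text
t 16.73 p [579.1 100.9  78.5] F [-0.5 -4.2 -1.3] w 44.0 g 52.7
t 17.14 p [579.4 101.7  78.8] F [ 0.4  0.2 -0.9] w 74.9 g 0.0
tops y [-17.4 -15.2 110.8] x [-66.  -21.6]
 module top n 154 x [-66.1 -45.1 -22.2] z [70.7 75.2 78.2]
tops y [-17.4 -14.6 110.6] x [-65.6 -20.4]
 module top n 179 x [-65.5 -39.9 -21.4] z [70.7 74.7 77.7]
t 19.98 p [ 469.  -376.1  180. ] F [-0.1  0.3  0.3] w 59.9 g 0.0
```

View pics/mod.png

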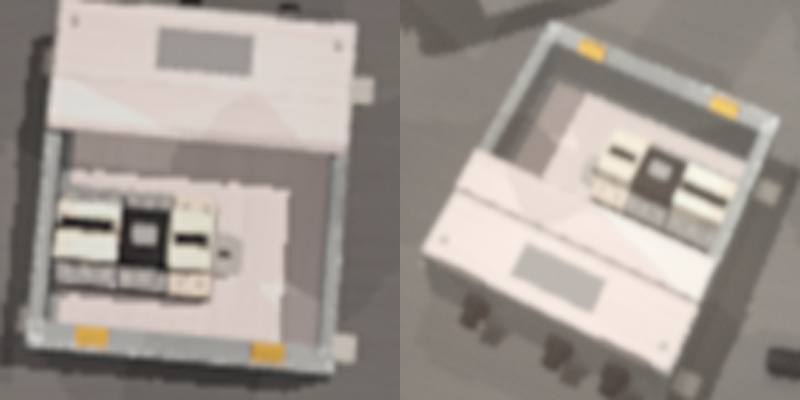

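The module stands in line and flush against the devices, with its top at z 75 (74 expected) in both views. Now I'll grip the cover.

```bash
sed -i 's/BOX=.*; PSI/BOX=np.array([622.,98.2]); PSI/' h.py; cat >> h.py <<'E'
OFF=43.  # TCP above cover underside
def cov(bxx,bz,th,y=0.):
    """TCP position and rotation putting the cover's rear edge at box (bxx, y, bz), front raised by th"""
    c,s=np.cos(th),np.sin(th)
    return bx(bxx-(103*c-OFF*s),y,bz-(-103*s-OFF*c)),rot(PSI,th)
E
python3 - <<'E'
from h import *
H=np.array([468.8,-376.4])
print(ctrl.move_l(np.array([*H,61.]),vel=100,threshold=8)); st()
ctrl.gripper_to(4,force=110); st()
p=np.array([*H,185.]); ctrl.move_l(p,vel=120); st()
P,R=cov(15,125,0.05); ctrl.move_ptp(P,R); st(); print(P)
im,d,pp=grab("scene"); save("cv1.png",cv2.resize(im[100:300,130:380],(750,600),interpolation=2))
np.savez("s2.npz",d=d,X=cloud(d,pp)); im,d,pp=grab("top");np.savez("t2.npz",im=im,d=d,X=cloud(d,pp))
E
```

```text
False
t 21.32 p [ 469.3 -377.    61.9] F [ 1.2 -0.7 -0.5] w 59.6 g 0.0
t 21.85 p [ 468.9 -376.6   61.6] F [-2.2  0.3  4.6] w 7.9 g 107.5
t 23.03 p [ 468.2 -375.8  183.7] F [-0.3 -0.  -3.4] w 7.8 g 107.3
t 24.81 p [537.1 105.7 173.2] F [ 0.2 -0.4 -3.5] w 7.9 g 107.3
[536.68913599 106.58733253 173.09411563]
```

View pics/cv1.png

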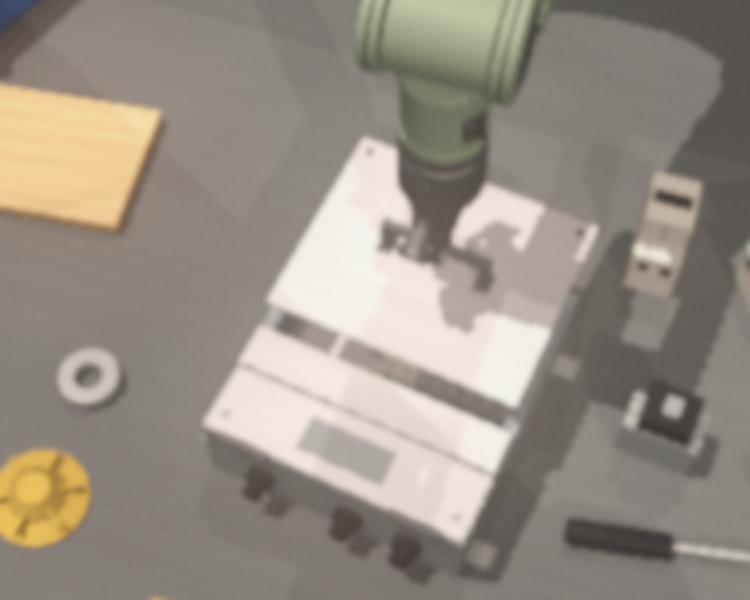

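The cover is held square, with its rear edge (about (400,350)) just short of the lap. I'll measure the held pose from the depth before inserting.

```bash
python3 - <<'E'
from h import *
for n in("s2.npz","t2.npz"):
    P=np.load(n)["X"].reshape(-1,3); P=P[np.isfinite(P).all(1)]; c,s=np.cos(PSI),np.sin(PSI); b=np.c_[(P[:,:2]-BOX)@np.array([[c,-s],[s,c]]),P[:,2]]
    k=(b[:,2]>120)&(b[:,2]<148)&(b[:,0]>-205)&(b[:,0]<25)&(abs(b[:,1])<140); Q=b[k]
    for _ in range(4):
        A=np.c_[Q[:,:2],np.ones(len(Q))]; w=np.linalg.lstsq(A,Q[:,2],rcond=None)[0]; Q=Q[abs(A@w-Q[:,2])<5]
    r=cv2.minAreaRect(Q[:,:2].astype(np.float32))
    print(n,len(Q),"slopes",w[:2].round(4),"top z at rear",round(w[0]*15+w[2],1),r,"xmax",np.percentile(Q[:,0],99.5).round(1),"y",np.percentile(Q[:,1],[.5,99.5]).round(1))
E
```

```text
s2.npz 4756 slopes [-0.05    0.0008] top z at rear 128.6 ((-88.922607421875, -1.6792449951171875), (251.59840393066406, 210.19488525390625), 89.9412841796875) xmax 14.3 y [-126.1  122.8]
t2.npz 2363 slopes [-0.0507  0.0002] top z at rear 128.1 ((-87.30382537841797, -1.8846435546875), (250.2159423828125, 206.98764038085938), 89.79901885986328) xmax 13.7 y [-126.5  122.4]
```

The held pose matches the model: pitch 0.05, rear at x 14–15, y -1.8. I'll insert the cover.

```bash
python3 - <<'E'
from h import *
def go(x,z,th,v,t=None):
    P,R=cov(x,z,th,1.); r=ctrl.move_l(P,R,vel=v,threshold=t); s=st(); print((x,z,th),r); return r,s
go(15,93,.05,60,8)
for x in (30,42,50,58):
    r,_=go(x,92.7,.05,40,6)
    if r: break
E
```

```text
t 25.59 p [536.8 107.6 140.9] F [ 0.8  0.5 -3.2] w 8.0 g 107.3
(15, 93, 0.05) False
t 26.12 p [551.9 106.1 140.8] F [ 0.2 -0.2 -3.7] w 8.3 g 107.3
(30, 92.7, 0.05) False
t 26.57 p [563.9 104.9 140.8] F [-0.2 -0.3 -3.9] w 7.8 g 107.4
(42, 92.7, 0.05) False
t 26.92 p [571.9 104.1 140.9] F [ 0.4 -0.1 -2.9] w 7.7 g 107.4
(50, 92.7, 0.05) False
t 27.27 p [579.9 103.3 140.8] F [ 0.3  0.1 -3.8] w 7.7 g 107.4
(58, 92.7, 0.05) False
```

```bash
python3 - <<'E'
from h import *
def go(x,z,th,v,t=None):
    P,R=cov(x,z,th,1.); r=ctrl.move_l(P,R,vel=v,threshold=t); s=st(); print((x,z,th),r); return r,s
for z,th in ((92,.03),(91.5,.018),(91,.008),(90.5,0)):
    r,s=go(58,z,th,15)
    if s["force"][2]>25: break
for z in np.arange(90,85,-.5):
    if s["force"][2]>12: break
    r,s=go(58,z,0,10)
ctrl.hold(.3); st()
im,d,p=grab("scene"); X=cloud(d,p); np.savez("s3.npz",X=X)
im2,d2,p2=grab("top"); np.savez("t3.npz",X=cloud(d2,p2))
save("end.png",np.hstack([cv2.resize(im[130:300,180:350],(400,400),interpolation=2),cv2.resize(im2[115:225,175:285],(400,400),interpolation=2)]))
for n,X in(("s",X),("t",np.load("t3.npz")["X"])):
    P=X.reshape(-1,3); P=P[np.isfinite(P).all(1)]; c,s_=np.cos(PSI),np.sin(PSI); b=np.c_[(P[:,:2]-BOX)@np.array([[c,-s_],[s_,c]]),P[:,2]]
    Q=b[(abs(b[:,2]-93)<9)&(b[:,0]>-160)&(b[:,0]<28)&(abs(b[:,1])<140)]
    for _ in range(4):
        A=np.c_[Q[:,:2],np.ones(len(Q))]; w=np.linalg.lstsq(A,Q[:,2],rcond=None)[0]; Q=Q[abs(A@w-Q[:,2])<5]
    print(n,"slope",w[:2].round(4),"top z front/rear",(w[0]*-145+w[2]).round(1),(w[0]*58+w[2]).round(1),"xmin",np.percentile(Q[:,0],.5).round(1),"y",np.percentile(Q[:,1],[.5,99.5]).round(1))
    k=(b[:,0]>47)&(b[:,0]<65)&(abs(b[:,1])<100)&(b[:,2]>80); print("lap top",np.median(b[k,2]).round(1))
E
```

```text
t 27.61 p [578.  103.6 137.8] F [ 0.3 -0.5 -2.7] w 7.7 g 107.4
(58, 92, 0.03) False
t 27.88 p [577.8 103.6 136.3] F [ 0.4  0.1 -2.9] w 7.6 g 107.4
(58, 91.5, 0.018) False
t 28.13 p [578.2 103.5 135.5] F [ 1.1 -0.  -0.4] w 7.9 g 107.7
(58, 91, 0.008) False
t 28.38 p [577.9 103.6 134.4] F [-0.3 -0.9  3.6] w 7.8 g 108.3
(58, 90.5, 0) False
t 28.63 p [577.7 103.6 133.9] F [-1.3 -0.1  5.9] w 8.3 g 108.7
(58, np.float64(90.0), 0) False
t 28.88 p [577.6 103.6 133.6] F [-1.9 -0.6  6.5] w 7.8 g 108.9
(58, np.float64(89.5), 0) False
t 29.13 p [577.6 103.6 133.6] F [-4.1 -0.9  8.9] w 7.9 g 109.3
(58, np.float64(89.0), 0) False
t 29.38 p [577.7 103.6 133.6] F [-4.3 -1.5 10.7] w 7.8 g 109.5
(58, np.float64(88.5), 0) False
t 29.63 p [577.6 103.6 133.6] F [-5.2 -1.2 14.3] w 7.9 g 109.9
(58, np.float64(88.0), 0) False
t 29.93 p [577.7 103.6 133.5] F [-6.9 -0.9 13.1] w 7.9 g 109.9
s slope [-0.0002  0.0002] top z front/rear 94.0 94.0 xmin -147.8 y [-129.8  128.7]
lap top 101.5
t slope [0.0001 0.0011] top z front/rear 93.7 93.7 xmin -148.0 y [-129.9  127.9]
lap top 100.9
```

View pics/end.png

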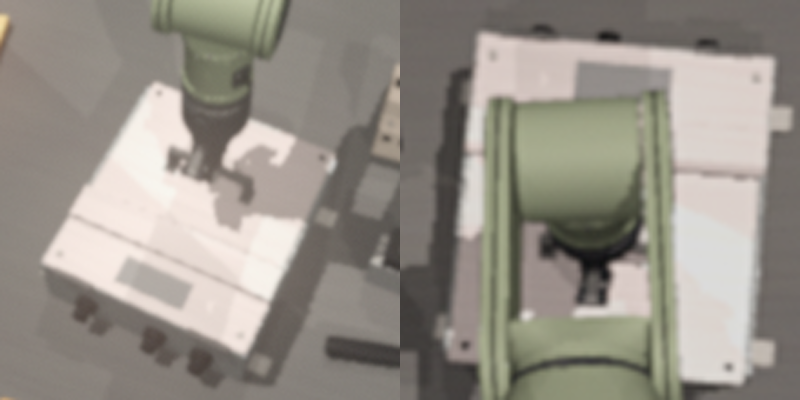

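The cover lies level: slope 0, top at 93.7–94.0, with a hard stop at 13 N. Its lip is outside the wall, its rear edge is under the lap, and the upper plate is still at its resting height. I'll hand it in.

```bash
python3 -c "
from h import *
st(); print(ctrl.finish_job())"
```

```text
t 30.03 p [577.6 103.6 133.5] F [-6.8 -1.1 14.6] w 7.7 g 109.9
the job is handed in; nothing more can be done
None
```

I handed the job in at 30 s, with the module up against the devices on the rail and the cover tucked under the lap and held flat on the rim at about 14 N. The hand-in gave no verdict, and I inferred the catch click from the small bump and the dead stop because the catch can't be read directly.

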